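# Lock out the test box

### The job

Lock out the test box: turn the slotted brass disc by its blue vane, either way round, until its slot lines up with the steel bar, then push the bar by its red tab through the disc and fully home in the keeper beyond it. Work by pushing with the fingers only: do not pinch the vane or the tab. Leave the black rocker switch as it is and do not shift or lift the loose parts (receptacle, two orange caps, screwdriver).

Things in the scene. Friction and masses are not known exactly. Their poses are not given: they have to be found in the camera images.
- test_box: Fixed grey steel box, 180 (x) by 360 (y) by 60 mm high. Origin: centre of its underside, z up. Fittings are on its top face. The bar runs along its +y on the line x = +20 mm. Guide sides, 28 mm over the outsides and 78 mm above the bench, run from y = -154 to -4 mm; the like keeper from y = 92 to 128 mm. Two binding posts, 14 mm above the top face, at x = -60, y = 115 and 145 mm.
- disc (a joint): Angle (rad) of the slotted disc about its vertical axis, growing anticlockwise from above. Its 18 mm wide straight slot lines up with the bar at 0 and equally at pi (3.14). It starts between 0.6 and 2.5, turns from -0.7 to 3.85 and stays where left; pushing on the vane takes 2 to 3 N. Unless in line to within about 0.12 rad, the disc blocks the bar.
- disc_axis (a point): Point on the disc's axis at the level of its brass top, 80 mm above the bench; at x = 20, y = 45 mm of the box. The disc is 80 mm across: black base plate with two brass D-shaped cheeks 14 mm high. This frame turns with the disc: its y axis runs along the slot, its -x axis points to the vane.
- vane_top (a point): Middle of the top edge of the blue vane, 112 mm above the bench, 27 mm from the disc's axis. Upright plate on a brass cheek, 22 mm long radially (16 to 38 mm off the axis), 8 mm thick, 32 mm high. Axes as disc_axis: push on its broad faces (along this y), never on both at once. At joint 0 it is on the disc's -x side (box frame), at pi/2 -y, at pi +x.
- bar (a joint): How far (m) the steel bar has slid along the box's +y. It starts at 0 to 0.03 and is fully home against its stop at 0.155; it stays where it is left. The bar is 130 mm long, 12 mm wide and 12 mm high, its top 79 mm above the bench; the nose is tapered over the last 14 mm. Sliding takes about 2 to 3 N.
- bar_nose (a point): Tip of the bar's nose at mid-height; axes as the box. In the box frame its y is -35 mm plus the joint value (disc rim at y = 5 and 85 mm, keeper end at 122 mm).
- tab_top (a point): Middle of the top edge of the red tab at the rear end of the bar, 113 mm above the bench, 126 mm behind (-y of) the nose tip. The tab is an upright plate 28 mm wide (x), 8 mm thick (y) and 34 mm high above the bar; push on its -y face. Fingers pressing on its front and rear faces at once count as a pinch.
- rocker (a joint): Angle of the black rocker switch (18 by 30 mm, up to 16 mm above the box's top face, at x = -60, y = -90 mm of the box): 0 off (start), 0.4 on. To be left off.
- tray: Fixed grey parts tray, 170 by 240 by 35 mm high, right of the box; origin: centre of its underside.
- cap_a: Loose orange twist-on connector cap, 18 mm across (24 mm over its wings), 24 mm high, standing on the box's top near its front edge; origin: centre of its underside.
- cap_b: A second such cap in the tray.
- receptacle: Loose ivory duplex receptacle in the tray, 104 by 34 by 32 mm; origin: centre of its underside.
- screwdriver: Loose screwdriver with yellow handle in the tray, 180 mm long, lying along its x; origin: centre of its underside.

How it is judged:
By the outcome, as a careful person would: the job done as asked, in the order asked, and still so for the second after the job is handed in, with the robot touching nothing.
It also fails if it takes over 42 s, if anything falls off the work surface, if the arm or the gripper's body presses on something with over 40 N, if the wrist force passes 120 N, or if a joint passes its speed limit or range.

### The arm

A 7-joint arm with a two-finger parallel gripper is mounted at the origin on the work surface. World frame = base frame: x ahead of the robot, y to its left, z up, the work surface at z = 0. Lengths are in m, angles in degrees, forces in N, time in s.
With the tool pointing down it reaches from about 0.425 to 0.875 m from the base axis. Payload 4.7 kg.
Tool frame: the origin (TCP) lies at the very end of the fingers, on their centre line; the grasp point (between the pads) lies 19 mm behind it; z points along the fingers, y is the direction in which the jaws open and shut (so a half turn about z gives the same grasp; the last joint's range is limited). The gripper opens to 87 mm and grips with 3 to 60 N. Pads are 19 mm wide; open, the fingers measure 117 mm over their backs; the gripper's body (75 mm by 190 mm) begins 51 mm behind the grasp point.
Start: joints at [-74.823, 18.392, -4.016, 83.108, 1.295, 78.541, -3.26], TCP at [0.161, 0.63, 0.223] pointing down, gripper open.
Joint ranges: [-163.93, 163.93], [-17.29, 119.83], [-79.2, 71.16], [3.27, 140.29], [-89.18, 269.18], [5.43, 117.66], [-154.24, 154.24]. Speed limits (degrees/s): [147.25, 147.25, 180, 180, 180, 180, 180].

### API

Orientations are given as [roll, pitch, yaw] about the fixed x, y, z axes, in that order (R = Rz(yaw) Ry(pitch) Rx(roll)).
In Python, from cell import sensors, imaging, ticket gives the robot as it stands.
- The arm moves only by the tool carry_out, never from a script. Its argument "plan" is a list of rows, each an object of numbers: "fingers": the closure, from -1 (fully open) to 1 (shut); "dx", "dy", "dz": the shift along the tool's x, y, z normalised to -1 to 1, where 1 is 0.03 m; "rx", "ry", "rz": the turn, a rotation vector about the tool's x, y, z normalised to -1 to 1, where 1 is 10 degrees. A call has 1 to 12 rows; each row shifts and turns the commanded pose from where the row before left it, along the tool's axes as they then stand; what a row does not reach is not made up. A row lasts 1/8 s, in which the tool goes at most 62.5 mm and 10.7 degrees, less where a joint would pass 70% of its speed; a pose out of reach is approached as far as the arm can. A call with a number of a shift or a turn outside -1 to 1 is refused whole. A call with a gripper value outside its range is refused whole. The fingers move at their own pace and stop on an object; "force" is the grip in N (left out, the last holds). Time passes only in rows, so rows that do not move let the fingers close. It gives the time, the measured TCP pose, the force and the opening at its end, in the units of the state.
- sensors.get_obs(): the state, without advancing time (a new reading comes with each control period).
- imaging.read_camera(name): name is "side" or "top" or "wrist"; returns a dict with "color" (480x640x3 uint8, red, green, blue), "mtx" (3x3 intrinsics, pixels), "dist_coeffs" ([k1, k2, p1, p2, k3] as OpenCV has them; the pictures are not rectified), "extrinsics" (4x4, takes a point from world to camera coordinates); the wrist camera has in their place "tool_from_camera" (4x4, takes a point from camera to tool coordinates, whose origin is the TCP and whose axes are the flange's). Camera axes: x right, y down, z forward; pixel columns grow to the right and rows downward; lengths in m; the calibration is good to about 2 mm. A picture is of the moment at which its call begins: read the wrist's pose just before it. There is no depth.
- ticket.sign_off(): hands the job in, once; it reports no verdict.
The state is a dict: "time_s": time; "qpos": joint angles; "joint_velocities": joint speeds; "effort": joint torques, N m; "tool_pos": TCP position; "tool_rot": TCP orientation; "force": force on the tool from outside, world axes, zero at the start; "wrist_torque": the same for the moment, N m; "grip_width": finger opening in m.
Only numpy, scipy, OpenCV 4.12 (cv2) and the standard library are available. Lean on these libraries where they do the work, as an engineer would, in place of code of your own. Each camera call takes 0.05 s, during which the arm holds its last target.

## Working session

There is one attempt and no reset: what is moved stays moved. The work goes in short steps, Python scripts to look and compute and a tool call to move; the robot and the scene stay as the last step left them, time stands still between calls to the robot, and variables do not carry over. Pictures are saved under pics/ and viewed, and the job is handed in when it is done.

Besides the shell and the picture viewer there is one more tool, called after ">>>" as name(argument=value, ...) on one line, values as JSON. carry_out: Moves the arm, as the interface text tells. Scaled input: -1 to 1 covers 0.03 m each way for a shift and 10 degrees each way for a turn. Its arguments: {"type":"object","properties":{"plan":{"type":"array"},"force":{"type":"number"}},"required":["plan"]}

```bash
mkdir -p pics; ls; python3 - <<'E'
from cell import sensors, imaging
import cv2,numpy as np
print(sensors.get_obs())
for n in ["top","side"]:
    r=imaging.read_camera(n); cv2.imwrite(f"pics/{n}0.png",r["color"][:,:,::-1])
    np.savez(f"{n}0.npz",**r); print(n,r["mtx"],r["dist_coeffs"],r["extrinsics"])
E
```

```text
pics
{'time_s': 0.0, 'qpos': array([-74.822545  ,  18.43660254,  -4.01637588,  83.17554647,
         1.29580857,  78.54134163,  -3.26096241]), 'joint_velocities': array([-0.00699494,  0.00055027,  0.02131298, -0.01371583, -0.04145656,
       -0.02683039,  0.07141627]), 'effort': array([-1.57730842e-04, -4.91313958e+01, -4.04158132e-01, -3.12521982e+01,
       -6.39849692e-02,  4.39915771e-02,  1.80127045e-04]), 'tool_pos': array([0.1612206 , 0.62910841, 0.22148385]), 'tool_rot': array([-1.79891804e+02,  6.38893548e-03,  1.65632315e+02]), 'force': array([ 0.26418511,  0.39614481, -0.20431425]), 'wrist_torque': array([ 0.00010876, -0.02303595, -0.05216631]), 'grip_width': 0.08723603699725664}
top [[503.40779968   0.         314.68022618]
 [  0.         503.40779968 230.69240767]
 [  0.           0.           1.        ]] [-0.10921831  0.          0.          0.          0.        ] [[-0.01601771 -0.99975044  0.01557223 -0.17278155]
 [-0.98730381  0.01335289 -0.15828103  0.52579681]
 [ 0.15803359 -0.01790982 -0.9872713   1.0275711 ]
 [ 0.          0.          0.          1.        ]]
side [[487.11605315   0.         316.88749118]
 [  0.         487.11605315 242.32598536]
 [  0.           0.           1.        ]] [0.03267099 0.         0.         0.         0.        ] [[ 0.99851073 -0.05354376  0.01045924 -0.50696823]
 [-0.03062361 -0.70875745 -0.70478725 -0.06953492]
 [ 0.04515002  0.70341733 -0.70934162  1.04394965]
 [ 0.          0.          0.          1.        ]]
```

View pics/top0.png

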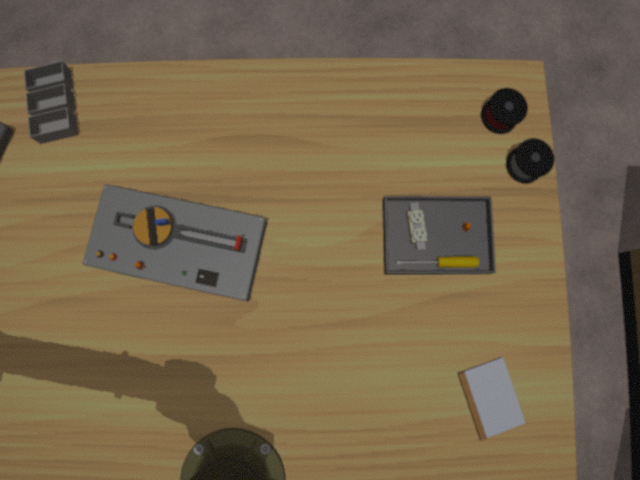

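View pics/side0.png

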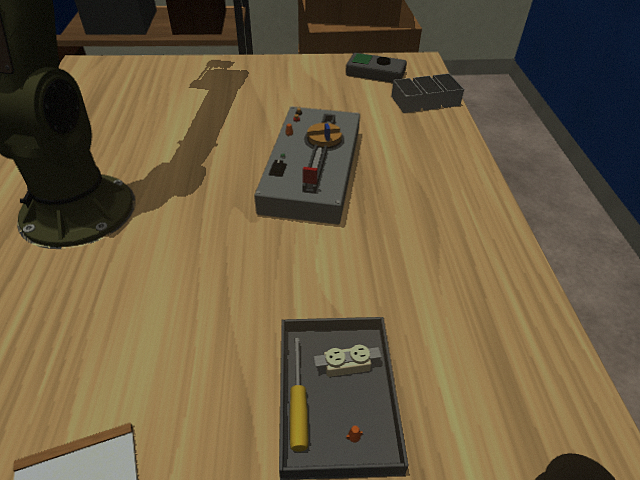

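```bash
python3 - <<'E'
import cv2
a=cv2.imread("pics/top0.png")[170:310,70:280]; cv2.imwrite("pics/topz.png",cv2.resize(a,None,fx=3.8,fy=3.8,interpolation=cv2.INTER_CUBIC))
a=cv2.imread("pics/side0.png")[95:230,240:380]; cv2.imwrite("pics/sidez.png",cv2.resize(a,None,fx=4.4,fy=4.4,interpolation=cv2.INTER_CUBIC))
E
```

```text
(no output)
```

View pics/topz.png

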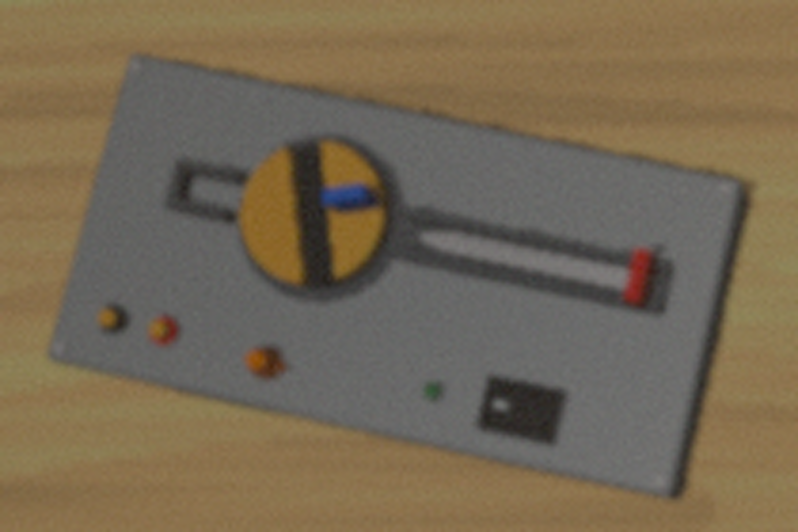

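View pics/sidez.png

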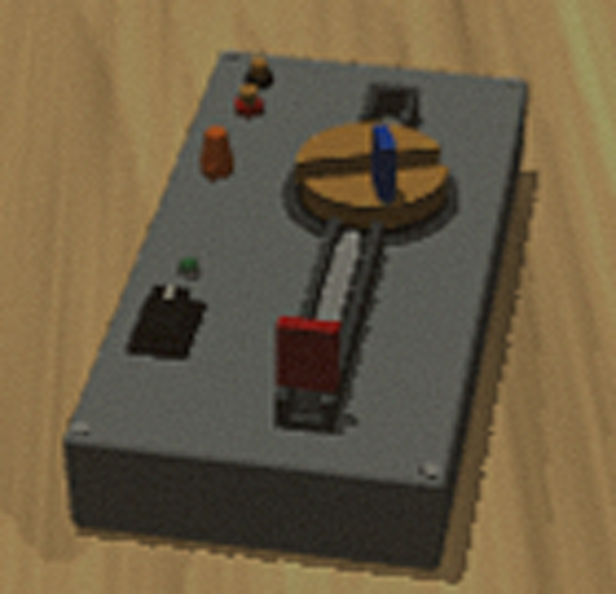

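```bash
cat > h.py <<'E'
import numpy as np,cv2
from scipy.optimize import least_squares
def cam(n):
    r=np.load(n+"0.npz"); return r["mtx"],r["dist_coeffs"],r["extrinsics"]
def proj(n,P):
    K,d,E=cam(n); rv,_=cv2.Rodrigues(E[:3,:3]); return cv2.projectPoints(np.atleast_2d(P).astype(float),rv,E[:3,3],K,d)[0].reshape(-1,2)
def ray(n,uv,z):
    K,d,E=cam(n); p=cv2.undistortPoints(np.array(uv,float).reshape(-1,1,2),K,d).reshape(-1,2)
    R=E[:3,:3];c=-R.T@E[:3,3]; D=np.c_[p,np.ones(len(p))]@R
    return c+D*((z-c[2])/D[:,2])[:,None]
def tz(p): return (np.array(p,float)+.5)/3.8-.5+[70,170]
def sz(p): return (np.array(p,float)+.5)/4.4-.5+[240,95]
def b2w(P,b): 
    P=np.atleast_2d(P); c,s=np.cos(b[2]),np.sin(b[2]); return np.c_[b[0]+c*P[:,0]-s*P[:,1],b[1]+s*P[:,0]+c*P[:,1],P[:,2]]
def w2b(P,b):
    P=np.atleast_2d(P); c,s=np.cos(b[2]),np.sin(b[2]); x=P[:,0]-b[0];y=P[:,1]-b[1]; return np.c_[c*x+s*y,-s*x+c*y,P[:,2]]
E
python3 - <<'E'
from h import *
C=np.array([[.09,.18,.06],[.09,-.18,.06],[-.09,-.18,.06],[-.09,.18,.06]])
T=tz([(135,57),(748,182),(673,494),(52,355)]); S=sz([(527,83),(447,484),(68,437),(222,55)])
f=lambda b,w=(1,1):np.r_[w[0]*(proj("top",b2w(C,b))-T).ravel(),w[1]*(proj("side",b2w(C,b))-S).ravel()]
for w in [(1,0),(0,1),(1,1)]:
    r=least_squares(lambda b:f(b,w),[.45,.25,-.2]);print(w,r.x,np.degrees(r.x[2]),np.abs(r.fun).max())
b=r.x; np.save("b.npy",b)
print("disc(20,45,80):",w2b(ray("top",tz([(313,212)]),.08),b)*1e3)
for q in [[(290,148),(304,285)],[(318,140),(332,283)]]:
    P=w2b(ray("top",tz(q),.08),b); d=P[0]-P[1]; print("slot ang",np.arctan2(d[1],d[0])-np.pi/2)
print("vane top",w2b(ray("top",tz([(325,197),(362,193),(345,194)]),.112),b)*1e3)
P=w2b(ray("side",sz([(383,127),(381,130)]),.112),b);print("vane side",P*1e3)
print("tab top/side",w2b(ray("top",tz([(640,252),(630,300)]),.113),b)*1e3,w2b(ray("side",sz([(279,320),(341,323)]),.113),b)*1e3)
print("nose top",w2b(ray("top",tz([(420,237)]),.079),b)*1e3)
E
```

```text
(1, 0) [ 0.50373682  0.1152991  -0.22265249] -12.757047882894053 1.8421354365383706
(0, 1) [ 0.50375456  0.11824693 -0.21726925] -12.4486112098815 1.5493574487467612
(1, 1) [ 0.50377749  0.11604598 -0.22040768] -12.628429870401014 1.6930662411020023
disc(20,45,80): [[19.52376415 46.09419322 80.        ]]
slot ang -1.2113132073296162
slot ang -1.2179406465671134
vane top [[ 25.33569951  30.85650072 112.        ]
 [ 31.47538018  11.94908146 112.        ]
 [ 29.09157073  20.74262652 112.        ]]
vane side [[ 25.88835827  31.54741205 112.        ]
 [ 25.32149767  28.58430242 112.        ]]
tab top/side [[  31.03920136 -139.72644495  113.        ]
 [   5.37253733 -140.32163109  113.        ]] [[   4.46957252 -138.81550893  113.        ]
 [  32.45467332 -135.9785638   113.        ]]
nose top [[ 18.39347335 -14.83948673  79.        ]]
```

```bash
cat > go.py <<'E'
from h import *
from scipy.spatial.transform import Rotation as R
from cell import sensors
A=(20.,45.)
b=np.load("b.npy")
def delta(px,py,z,beta=None):
    "target box mm; beta=bearing of tool y in box frame deg (90=box +y)"
    o=sensors.get_obs(); p=o["tool_pos"]; Rt=R.from_euler("xyz",o["tool_rot"],degrees=True)
    w=b2w([[px/1e3,py/1e3,z]],b)[0]; d=Rt.inv().apply(w-p)
    ty=Rt.apply([0,1,0]); cur=np.degrees(np.arctan2(ty[1],ty[0])-b[2])
    print("t",o["time_s"],"box mm",w2b([p],b)*1e3,"bearing",cur,"rot",o["tool_rot"],"F",o["force"],"grip",o["grip_width"],"q7",o["qpos"][6])
    print("need tool units dx,dy,dz",d/.03, "rz", None if beta is None else -((beta-cur+180)%360-180)/10)
def vane(phi,gap,r=27,h=19): # fist centre behind the vane, mm
    a=np.radians(phi); g=h+gap
    return A[0]+r*np.cos(a)+g*np.sin(a),A[1]+r*np.sin(a)-g*np.cos(a)
E
python3 - <<'E'
from go import *
x,y=vane(-69.6,20);print(x,y)
delta(x,y,.2,20.4)
E
```

```text
-7.142552312494757 6.099076438168133
t 0.1 box mm [[-446.4438294   425.85321317  221.61175912]] bearing 88.26359165551689 rot [-1.79907453e+02  6.97506114e-03  1.65635173e+02] F [-0.57842131 -0.26015716 -0.04531898] grip 0.0870593234035892 q7 -3.2590876555348376
need tool units dx,dy,dz [-15.06053262 -13.54048349   0.74409766] rz 6.78635916555169
```

>>> carry_out(plan=[{"fingers": 1, "dx": -1, "dy": -0.9}, {"fingers": 1, "dx": -1, "dy": -0.9}, {"fingers": 1, "dx": -1, "dy": -0.9}, {"fingers": 1, "dx": -1, "dy": -0.9}, {"fingers": 1, "dx": -1, "dy": -0.9}, {"fingers": 1, "dx": -1, "dy": -0.9}, {"fingers": 1, "dx": -1, "dy": -0.9}, {"fingers": 1, "dx": -1, "dy": -0.9}, {"fingers": 1, "dx": -1, "dy": -0.9}, {"fingers": 1, "dx": -1, "dy": -0.9}], force=20)

```text
validation failed for argument at $.pl...
```

>>> carry_out(plan=[{"fingers": 1, "rz": 0.97}, {"fingers": 1, "rz": 0.97}, {"fingers": 1, "rz": 0.97}, {"fingers": 1, "rz": 0.97}, {"fingers": 1, "rz": 0.97}, {"fingers": 1, "rz": 0.97}, {"fingers": 1, "rz": 0.97}, {"fingers": 1}])

```text
validation failed for argument at $.pl...
```

```bash
python3 - <<'E'
from go import *
x,y=vane(-69.6,20);delta(x,y,.2,20.4)
E
```

```text
t 0.1 box mm [[-446.4438294   425.85321317  221.61175912]] bearing 88.26359165551689 rot [-1.79907453e+02  6.97506114e-03  1.65635173e+02] F [-0.57842131 -0.26015716 -0.04531898] grip 0.0870593234035892 q7 -3.2590876555348376
need tool units dx,dy,dz [-15.06053262 -13.54048349   0.74409766] rz 6.78635916555169
```

Validation failed; probably every row needs all the keys.

>>> carry_out(plan=[{"fingers": 1, "dx": -1, "dy": -0.9, "dz": 0, "rx": 0, "ry": 0, "rz": 0}], force=20)

```text
time_s: 0.22
tool_pos: [0.1806, 0.5972, 0.2212]
tool_rot: [-179.9, -0.1, 165.9]
force: [0.5, -0.0, 0.1]
grip_width: 0.0823
```

>>> carry_out(plan=[{"fingers": 1, "dx": -1, "dy": -0.9, "dz": 0, "rx": 0, "ry": 0, "rz": 0}, {"fingers": 1, "dx": -1, "dy": -0.9, "dz": 0, "rx": 0, "ry": 0, "rz": 0}, {"fingers": 1, "dx": -1, "dy": -0.9, "dz": 0, "rx": 0, "ry": 0, "rz": 0}, {"fingers": 1, "dx": -1, "dy": -0.9, "dz": 0, "rx": 0, "ry": 0, "rz": 0}, {"fingers": 1, "dx": -1, "dy": -0.9, "dz": 0, "rx": 0, "ry": 0, "rz": 0}, {"fingers": 1, "dx": -1, "dy": -0.9, "dz": 0, "rx": 0, "ry": 0, "rz": 0}, {"fingers": 1, "dx": -1, "dy": -0.9, "dz": 0, "rx": 0, "ry": 0, "rz": 0}, {"fingers": 1, "dx": -1, "dy": -0.9, "dz": 0, "rx": 0, "ry": 0, "rz": 0}, {"fingers": 1, "dx": -1, "dy": -0.9, "dz": 0, "rx": 0, "ry": 0, "rz": 0}, {"fingers": 1, "dx": -1, "dy": -0.9, "dz": 0, "rx": 0, "ry": 0, "rz": 0}, {"fingers": 1, "dx": -1, "dy": -0.9, "dz": 0, "rx": 0, "ry": 0, "rz": 0}, {"fingers": 1, "dx": -1, "dy": -0.9, "dz": 0, "rx": 0, "ry": 0, "rz": 0}])

```text
time_s: 1.72
tool_pos: [0.4524, 0.1916, 0.2223]
tool_rot: [-180.0, -0.0, 165.6]
force: [-0.1, -0.1, -0.3]
grip_width: 0.0003
```

>>> carry_out(plan=[{"fingers": 1, "dx": 0, "dy": 0, "dz": 0, "rx": 0, "ry": 0, "rz": 0.97}, {"fingers": 1, "dx": 0, "dy": 0, "dz": 0, "rx": 0, "ry": 0, "rz": 0.97}, {"fingers": 1, "dx": 0, "dy": 0, "dz": 0, "rx": 0, "ry": 0, "rz": 0.97}, {"fingers": 1, "dx": 0, "dy": 0, "dz": 0, "rx": 0, "ry": 0, "rz": 0.97}, {"fingers": 1, "dx": 0, "dy": 0, "dz": 0, "rx": 0, "ry": 0, "rz": 0.97}, {"fingers": 1, "dx": 0, "dy": 0, "dz": 0, "rx": 0, "ry": 0, "rz": 0.97}, {"fingers": 1, "dx": 0, "dy": 0, "dz": 0, "rx": 0, "ry": 0, "rz": 0.97}, {"fingers": 1, "dx": 0, "dy": 0, "dz": 0, "rx": 0, "ry": 0, "rz": 0}])

```text
time_s: 2.72
tool_pos: [0.4518, 0.1927, 0.2222]
tool_rot: [-180.0, 0.0, 97.8]
force: [0.1, -0.3, 0.9]
grip_width: 0.0003
```

```bash
python3 - <<'E'
from go import *
from cell import imaging
x,y=vane(-69.6,20);delta(x,y,.2,20.4)
for n in ["top","side","wrist"]:
    r=imaging.read_camera(n); cv2.imwrite(f"pics/{n}1.png",r["color"][:,:,::-1])
    if n=="wrist": np.savez("wrist1.npz",**r); print(r["mtx"],r["dist_coeffs"],r["tool_from_camera"])
E
```

```text
t 2.725 box mm [[-67.47833122  63.44601151 222.22788163]] bearing 20.462297492337044 rot [-1.79967632e+02  1.37986322e-02  9.78338754e+01] F [ 0.12331693 -0.31509733  0.8963284 ] grip 0.00033538552898141884 q7 -18.724308484735293
need tool units dx,dy,dz [-2.49386582  1.21644402  0.74084292] rz 0.006229749233705206
[[366.66684631   0.         321.73563468]
 [  0.         366.66684631 240.24308024]
 [  0.           0.           1.        ]] [0.01155899 0.         0.         0.         0.        ] [[-9.04034715e-04 -9.55973145e-01 -2.93452772e-01  8.03671359e-02]
 [ 9.99999586e-01 -8.95579819e-04 -1.63174757e-04  7.60811320e-04]
 [-1.06819695e-04 -2.93452798e-01  9.55973558e-01 -1.62927315e-01]
 [ 0.00000000e+00  0.00000000e+00  0.00000000e+00  1.00000000e+00]]
```

View pics/wrist1.png

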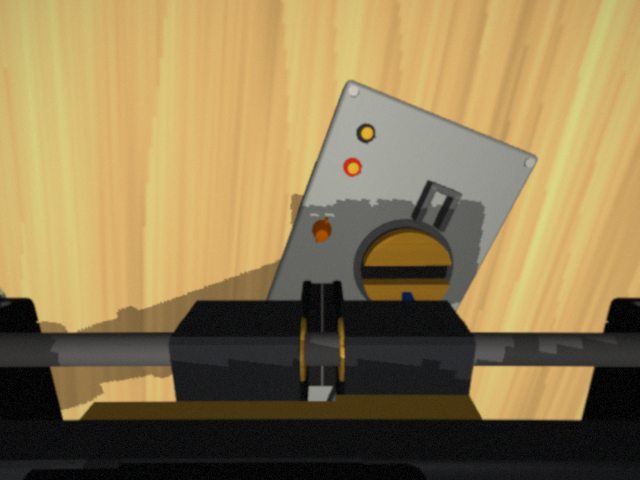

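```bash
cat >> go.py <<'E'
def wray(f,uv,z,pos,rot):
    r=np.load(f); K,d,T=r["mtx"],r["dist_coeffs"],r["tool_from_camera"]
    p=cv2.undistortPoints(np.array(uv,float).reshape(-1,1,2),K,d).reshape(-1,2)
    Rt=R.from_euler("xyz",rot,degrees=True); D=Rt.apply(np.c_[p,np.ones(len(p))]@T[:3,:3].T); c=Rt.apply(T[:3,3])+pos
    return c+D*((z-c[2])/D[:,2])[:,None]
E
python3 - <<'E'
from go import *
o=sensors.get_obs();a=(o["tool_pos"],o["tool_rot"])
g=lambda uv,z:np.round(w2b(wray("wrist1.npz",uv,z,*a),b)*1e3,1)
print("posts",g([(352,168),(366,133)],.074))
print("corners",g([(349,81),(537,157)],.06))
P=g([(362,272),(452,272)],.08);print("slot",P,np.arctan2(*(P[1]-P[0])[[1,0]])-np.pi/2)
print("cap",g([(321,232)],.072))
print("keeper",g([(430,181),(461,195)],.078))
E
```

```text
posts [[-59.8 117.7  74. ]
 [-59.6 147.7  74. ]]
corners [[-86.6 180.9  60. ]
 [ 88.  181.   60. ]]
slot [[-17.9  36.   80. ]
 [ 57.3  64.1  80. ]] -1.2131920067754307
cap [[-64.5  55.9  72. ]]
keeper [[  4.7 130.7  78. ]
 [ 34.2 129.1  78. ]]
```

```bash
python3 - <<'E'
from go import *
import go
b[:2]+=1.5e-3*np.array([-np.sin(b[2]),np.cos(b[2])]); np.save("b.npy",b)
x,y=vane(-69.6,12);delta(x,y,.09,20.4)
E
```

```text
t 2.875 box mm [[-67.38499717  62.04602609 222.41127809]] bearing 20.501409312435484 rot [-1.79985363e+02  4.54976800e-03  9.78729806e+01] F [-0.53686534  0.2843034   0.05911362] grip 0.00048341487261260613 q7 -18.68596330258518
need tool units dx,dy,dz [-2.45019507  1.49554641  4.41352194] rz 0.010140931243549289
```

>>> carry_out(plan=[{"fingers": 1, "dx": -0.82, "dy": 0.5, "dz": 0, "rx": 0, "ry": 0, "rz": 0}, {"fingers": 1, "dx": -0.82, "dy": 0.5, "dz": 0, "rx": 0, "ry": 0, "rz": 0}, {"fingers": 1, "dx": -0.82, "dy": 0.5, "dz": 0, "rx": 0, "ry": 0, "rz": 0}, {"fingers": 1, "dx": 0, "dy": 0, "dz": 0.9, "rx": 0, "ry": 0, "rz": 0}, {"fingers": 1, "dx": 0, "dy": 0, "dz": 0.9, "rx": 0, "ry": 0, "rz": 0}, {"fingers": 1, "dx": 0, "dy": 0, "dz": 0.9, "rx": 0, "ry": 0, "rz": 0}, {"fingers": 1, "dx": 0, "dy": 0, "dz": 0.9, "rx": 0, "ry": 0, "rz": 0}, {"fingers": 1, "dx": 0, "dy": 0, "dz": 0.8, "rx": 0, "ry": 0, "rz": 0}, {"fingers": 1, "dx": 0, "dy": 0, "dz": 0, "rx": 0, "ry": 0, "rz": 0}])

```text
time_s: 4.0
tool_pos: [0.5049, 0.1253, 0.0888]
tool_rot: [-179.8, 0.1, 97.8]
force: [-0.4, 0.3, 1.4]
grip_width: 0.001
```

```bash
python3 - <<'E'
from go import *
from cell import imaging
x,y=vane(-69.6,0);delta(x,y,.09,20.4)
for n in ["side","wrist","top"]:
    c=imaging.read_camera(n)["color"][:,:,::-1]
    if n=="side": c=cv2.resize(c[95:230,240:380],None,fx=4.4,fy=4.4,interpolation=2)
    if n=="top": c=cv2.resize(c[170:310,70:280],None,fx=3.8,fy=3.8,interpolation=2)
    cv2.imwrite(f"pics/{n}2.png",c)
E
```

```text
t 4.0 box mm [[-0.90121444  7.7527159  88.81462819]] bearing 20.441231009306662 rot [-1.79766423e+02  7.25578508e-02  9.78130969e+01] F [-0.39201636  0.26922032  1.37578537] grip 0.0009559043000887576 q7 -5.307688669909051
need tool units dx,dy,dz [ 0.02047632  0.45230651 -0.04138261] rz 0.004123100930667078
```

View pics/side2.png

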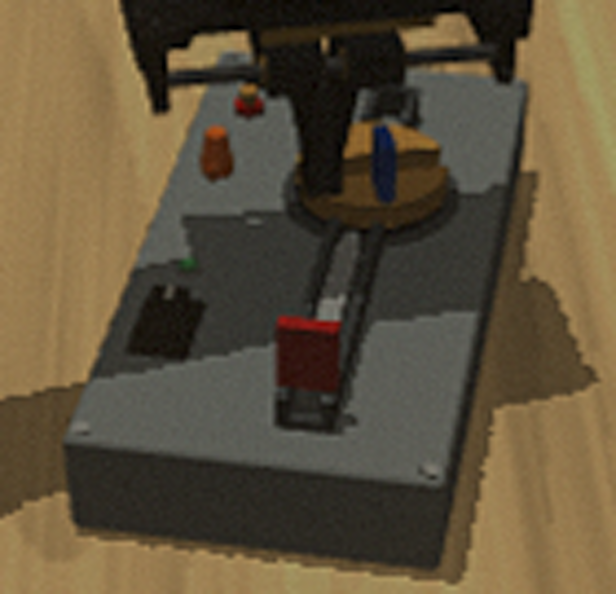

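View pics/wrist2.png

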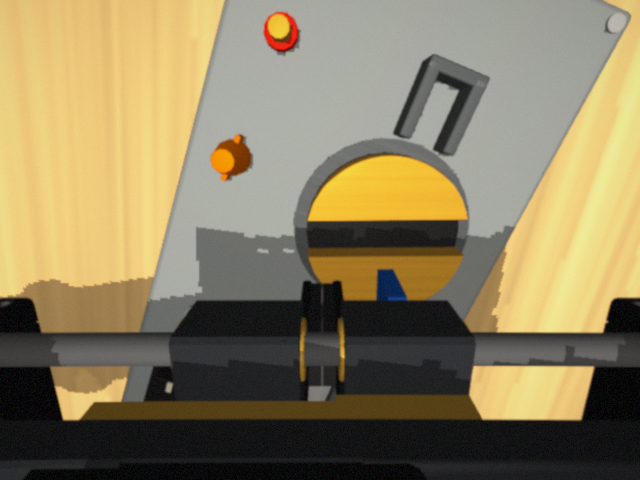

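>>> carry_out(plan=[{"fingers": 1, "dx": 0, "dy": 0.25, "dz": 0, "rx": 0, "ry": 0, "rz": 0}, {"fingers": 1, "dx": 0, "dy": 0.25, "dz": 0, "rx": 0, "ry": 0, "rz": 0}, {"fingers": 1, "dx": 0, "dy": 0.1, "dz": 0, "rx": 0, "ry": 0, "rz": 0}, {"fingers": 1, "dx": 0, "dy": 0, "dz": 0, "rx": 0, "ry": 0, "rz": 0}])

```text
time_s: 4.65
tool_pos: [0.5246, 0.1282, 0.0906]
tool_rot: [-180.0, 0.0, 97.7]
force: [0.2, -0.6, 0.3]
grip_width: 0.0
```

```bash
cat > snap.py <<'E'
from go import *
from cell import imaging
import sys
k=sys.argv[1]
for n in ["side","wrist"]:
    r=imaging.read_camera(n); c=r["color"][:,:,::-1]; 
    if n=="wrist": np.savez(f"wrist{k}.npz",**r)
    else: np.savez("sidek.npz",**r)
    if n=="side": c=cv2.resize(c[95:230,240:380],None,fx=4.4,fy=4.4,interpolation=2)
    cv2.imwrite(f"pics/{n}{k}.png",c)
delta(*vane(-69.6,0,h=13.3),.09,20.4)
E
python3 snap.py 3
```

```text
t 4.75 box mm [[17.53757615 14.86170883 90.47492263]] bearing 20.35747016187781 rot [1.79990028e+02 3.11002862e-03 9.77290398e+01] F [ 0.42288388 -0.53544124  0.42127649] grip 0.0005237955551864385 q7 -4.307420536491541
need tool units dx,dy,dz [ 0.01298033 -0.01623401  0.01582722] rz -0.004252983812219213
```

View pics/side3.png

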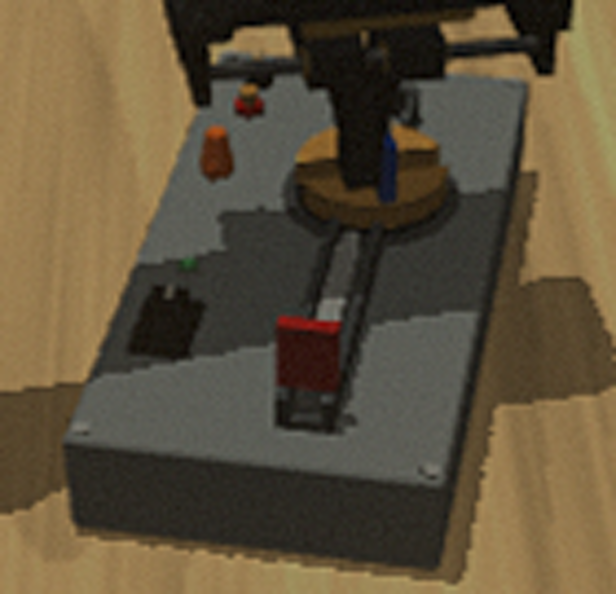

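View pics/wrist3.png

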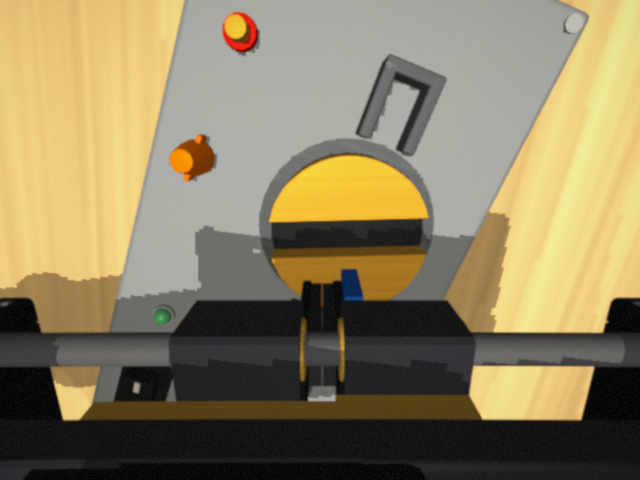

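>>> carry_out(plan=[{"fingers": 1, "dx": -0.06, "dy": 0.16, "dz": 0, "rx": 0, "ry": 0, "rz": -1}, {"fingers": 1, "dx": -0.06, "dy": 0.16, "dz": 0, "rx": 0, "ry": 0, "rz": -1}, {"fingers": 1, "dx": -0.06, "dy": 0.16, "dz": 0, "rx": 0, "ry": 0, "rz": -1}, {"fingers": 1, "dx": 0, "dy": 0, "dz": 0, "rx": 0, "ry": 0, "rz": 0}])

```text
time_s: 5.25
tool_pos: [0.5395, 0.1272, 0.0904]
tool_rot: [-180.0, -0.0, 127.6]
force: [0.1, -0.5, -0.3]
grip_width: 0.0003
```

```bash
python3 snap.py 4
```

```text
t 5.35 box mm [[32.38651024 17.21378987 90.43598646]] bearing 50.16548746565973 rot [-1.79995007e+02  5.44965372e-03  1.27537058e+02] F [-0.12413587 -0.81999926  0.35066591] grip 0.0006242753431636664 q7 25.873535215518242
need tool units dx,dy,dz [ 0.34919163 -0.38489632  0.01453321] rz 2.9765487465659732
```

View pics/wrist4.png

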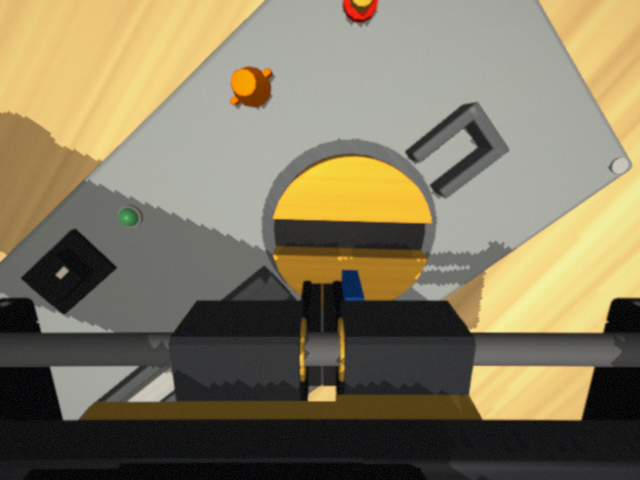

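>>> carry_out(plan=[{"fingers": 1, "dx": -0.06, "dy": 0.16, "dz": 0, "rx": 0, "ry": 0, "rz": -1}, {"fingers": 1, "dx": -0.06, "dy": 0.16, "dz": 0, "rx": 0, "ry": 0, "rz": -1}, {"fingers": 1, "dx": -0.06, "dy": 0.16, "dz": 0, "rx": 0, "ry": 0, "rz": -1}, {"fingers": 1, "dx": -0.04, "dy": 0.11, "dz": 0, "rx": 0, "ry": 0, "rz": -0.7}, {"fingers": 1, "dx": 0, "dy": 0, "dz": 0, "rx": 0, "ry": 0, "rz": 0}])

```text
time_s: 5.98
tool_pos: [0.5559, 0.1366, 0.0906]
tool_rot: [-180.0, 0.1, 164.5]
force: [-0.1, -1.0, 0.5]
grip_width: 0.0006
```

```bash
python3 snap.py 5
```

```text
t 6.075 box mm [[46.13275949 29.92505168 90.66707969]] bearing 87.1476580373817 rot [-1.79998165e+02  3.54742703e-02  1.64519229e+02] F [ 0.62442005 -2.13859774 -0.07709356] grip 0.0004852364198266493 q7 61.76799209963488
need tool units dx,dy,dz [ 0.94705214 -0.54338834  0.02166703] rz 6.674765803738171
```

View pics/wrist5.png

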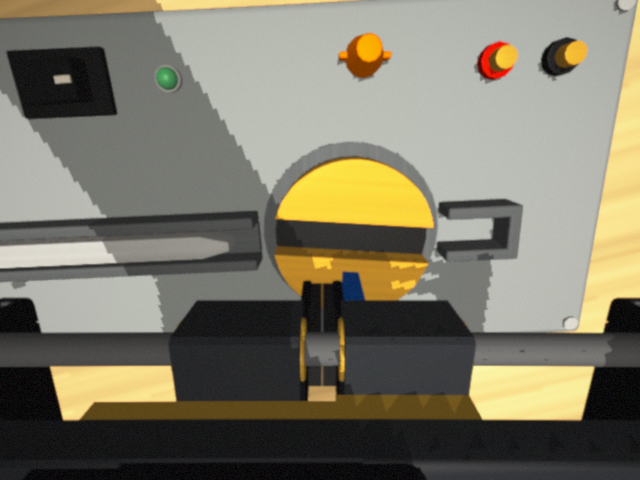

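View pics/side5.png

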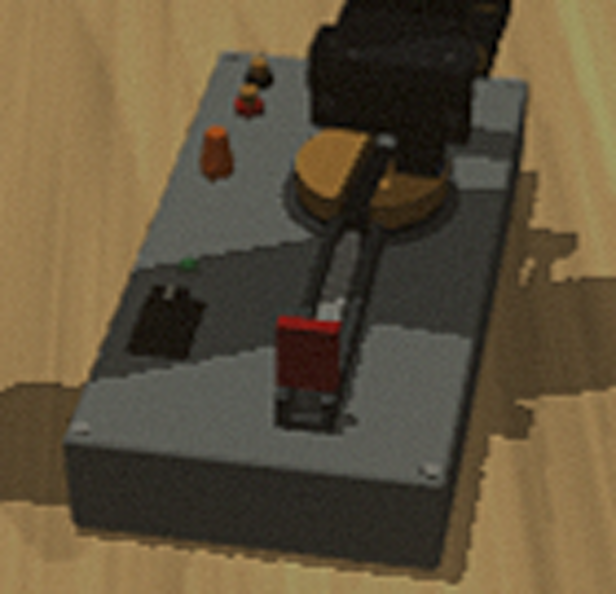

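```bash
cat > ang.py <<'E'
from go import *
import sys
def edges(k,L):
    o=sensors.get_obs();a=(o["tool_pos"],o["tool_rot"])
    for name,uv,z in L:
        P=w2b(wray(f"wrist{k}.npz",uv,z,*a),b)*1e3; d=P[1]-P[0]; print(name,P.round(1).tolist(),np.degrees(np.arctan2(d[1],d[0]))-90)
E
python3 - <<'E'
from ang import *
edges(5,[("slot up",[(277,219),(434,229)],.08),("slot low",[(276,247),(428,254)],.08),("guide up",[(0,221),(258,212)],.078),("guide low",[(0,285),(258,267)],.06),("keeper",[(440,203),(520,200)],.078),("bar",[(0,244),(205,235)],.079)])
c=cv2.imread("pics/wrist5.png")[120:330,200:560]; cv2.imwrite("pics/w5z.png",cv2.resize(c,None,fx=2.2,fy=2.2,interpolation=2))
E
```

```text
slot up [[7.6, 9.9, 80.0], [16.5, 86.3, 80.0]] -6.665591955339011
slot low [[21.8, 8.1, 80.0], [29.4, 83.8, 80.0]] -5.681193210522977
guide up [[2.3, -125.5, 78.0], [4.1, 0.6, 78.0]] -0.8086981267275632
guide low [[43.0, -153.3, 60.0], [39.6, -6.0, 60.0]] 1.304968747453188
keeper [[4.1, 89.3, 78.0], [4.6, 127.7, 78.0]] -0.7699847729572582
bar [[13.7, -128.2, 79.0], [14.2, -26.6, 79.0]] -0.2745629405667813
```

View pics/w5z.png

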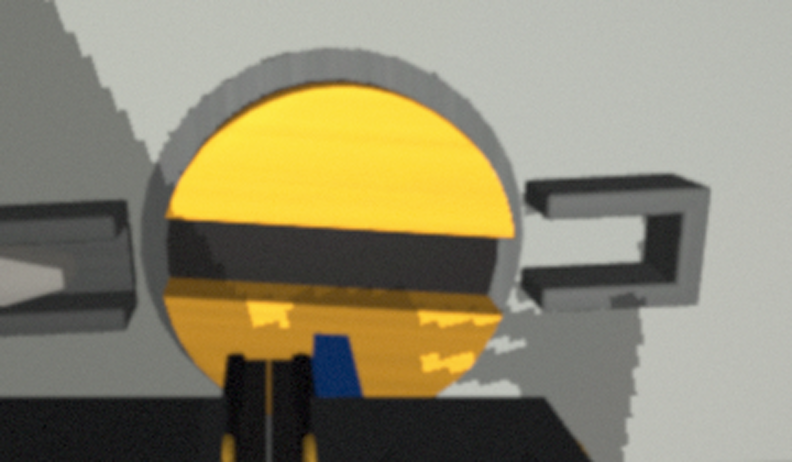

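>>> carry_out(plan=[{"fingers": 1, "dx": -0.04, "dy": 0.1, "dz": 0, "rx": 0, "ry": 0, "rz": -0.4}, {"fingers": 1, "dx": 0, "dy": 0, "dz": 0, "rx": 0, "ry": 0, "rz": 0}])

```text
time_s: 6.32
tool_pos: [0.5576, 0.1395, 0.0907]
tool_rot: [180.0, 0.0, 168.6]
force: [0.6, -2.7, -0.0]
grip_width: 0.0007
```

```bash
python3 snap.py 6;python3 - <<'E'
from ang import *
c=cv2.imread("pics/wrist6.png")[120:330,200:560]; cv2.imwrite("pics/w6z.png",cv2.resize(c,None,fx=2.2,fy=2.2,interpolation=2))
E
```

```text
t 6.425 box mm [[47.28351105 33.19516593 90.68350238]] bearing 91.22749911988981 rot [1.79987560e+02 2.08551703e-02 1.68599065e+02] F [ 0.22099045 -1.10167048 -0.19816784] grip 0.00031614767343005247 q7 65.55263768783294
need tool units dx,dy,dz [ 1.02399173 -0.58279556  0.02228415] rz 7.082749911988981
```

View pics/w6z.png

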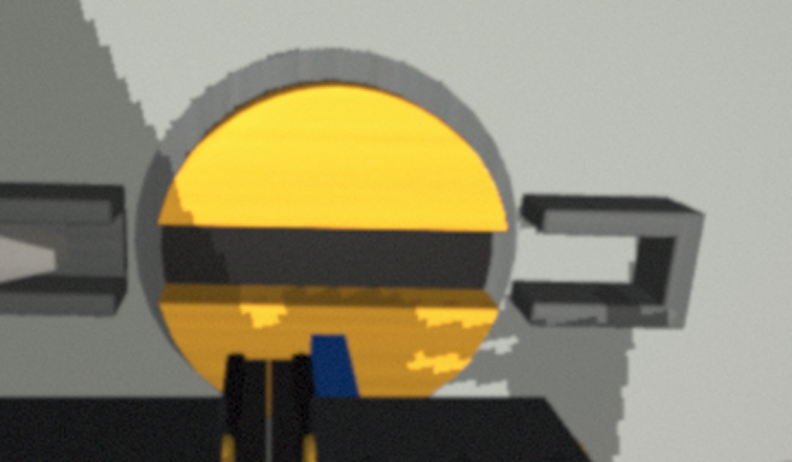

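>>> carry_out(plan=[{"fingers": 1, "dx": 0, "dy": -0.5, "dz": 0, "rx": 0, "ry": 0, "rz": 0}, {"fingers": 1, "dx": 0, "dy": -0.2, "dz": -0.8, "rx": 0, "ry": 0, "rz": 0}, {"fingers": 1, "dx": 0, "dy": 0, "dz": -1, "rx": 0, "ry": 0, "rz": 0}, {"fingers": 1, "dx": 0, "dy": 0, "dz": -1, "rx": 0, "ry": 0, "rz": 0.12}, {"fingers": 1, "dx": 0, "dy": 0, "dz": 0, "rx": 0, "ry": 0, "rz": 0}])

```text
time_s: 7.05
tool_pos: [0.5547, 0.1188, 0.1772]
tool_rot: [179.8, 0.2, 167.5]
force: [-0.3, -0.5, 0.4]
grip_width: 0.0006
```

```bash
python3 snap.py 7;python3 - <<'E'
from go import *
delta(20,-178,.172,90)
E
```

```text
t 7.15 box mm [[ 47.28677009  11.73144464 174.17595356]] bearing 90.13037461464637 rot [ 1.79986663e+02 -3.47861096e-02  1.67501953e+02] F [ 0.09695788  0.92913647 -1.03824777] grip 0.0004258193408928021 q7 65.18984047199075
need tool units dx,dy,dz [1.00941389 0.11251237 2.80650475] rz 6.973037461464637
t 7.15 box mm [[ 47.28677009  11.73144464 174.17595356]] bearing 90.13037461464637 rot [ 1.79986663e+02 -3.47861096e-02  1.67501953e+02] F [ 0.09695788  0.92913647 -1.03824777] grip 0.0004258193408928021 q7 65.18984047199075
need tool units dx,dy,dz [ 0.92390424 -6.32231216  0.07162107] rz 0.01303746146463709
```

View pics/wrist7.png

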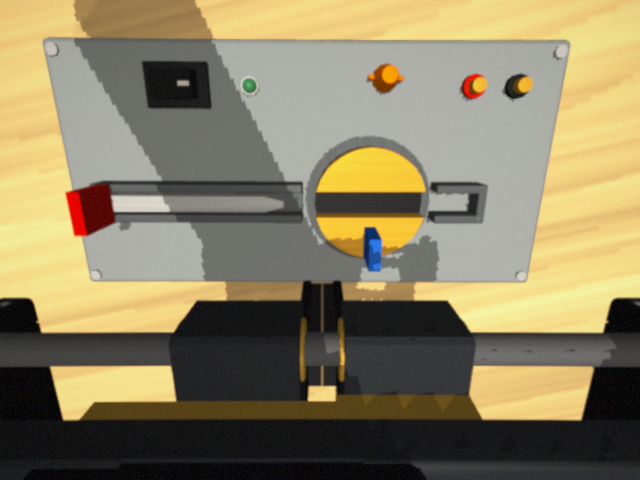

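>>> carry_out(plan=[{"fingers": 1, "dx": 0.3, "dy": -1, "dz": 0, "rx": 0, "ry": 0, "rz": 0}, {"fingers": 1, "dx": 0.3, "dy": -1, "dz": 0, "rx": 0, "ry": 0, "rz": 0}, {"fingers": 1, "dx": 0.32, "dy": -1, "dz": 0, "rx": 0, "ry": 0, "rz": 0}, {"fingers": 1, "dx": 0, "dy": -1, "dz": 0, "rx": 0, "ry": 0, "rz": 0}, {"fingers": 1, "dx": 0, "dy": -1, "dz": 0, "rx": 0, "ry": 0, "rz": 0}, {"fingers": 1, "dx": 0, "dy": -1, "dz": 0, "rx": 0, "ry": 0, "rz": 0}, {"fingers": 1, "dx": 0, "dy": -0.32, "dz": 0, "rx": 0, "ry": 0, "rz": 0}, {"fingers": 1, "dx": 0, "dy": 0, "dz": 0, "rx": 0, "ry": 0, "rz": 0}])

```text
time_s: 8.15
tool_pos: [0.485, -0.06, 0.1738]
tool_rot: [180.0, -0.1, 167.5]
force: [-0.1, 0.5, -0.4]
grip_width: 0.0002
```

```bash
python3 snap.py 8;python3 - <<'E'
from go import *
delta(20,-178,.092,90)
E
```

```text
t 8.25 box mm [[  20.39053772 -176.0403075   174.15738162]] bearing 90.2523146687254 rot [ 1.79974271e+02 -3.74907495e-02  1.67623902e+02] F [0.51264598 0.00654664 0.3687295 ] grip 0.0005135456757381547 q7 81.58852152465943
need tool units dx,dy,dz [0.08494157 6.36910643 2.80816257] rz 6.9852314668725395
t 8.25 box mm [[  20.39053772 -176.0403075   174.15738162]] bearing 90.2523146687254 rot [ 1.79974271e+02 -3.74907495e-02  1.67623902e+02] F [0.51264598 0.00654664 0.3687295 ] grip 0.0005135456757381547 q7 81.58852152465943
need tool units dx,dy,dz [ 0.01151352 -0.06649488  2.73855792] rz 0.02523146687254041
```

View pics/wrist8.png

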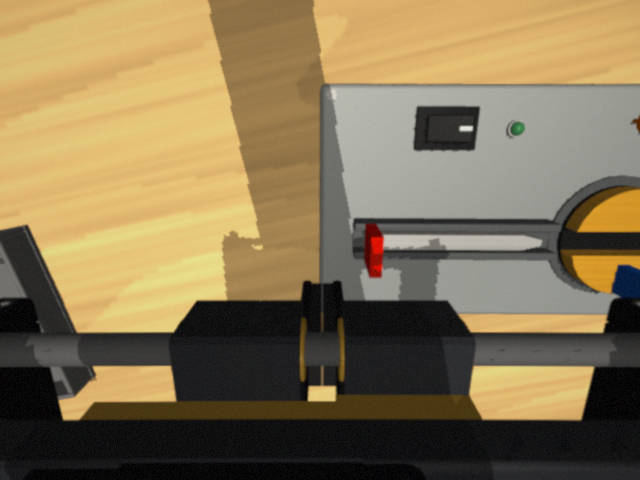

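View pics/side8.png

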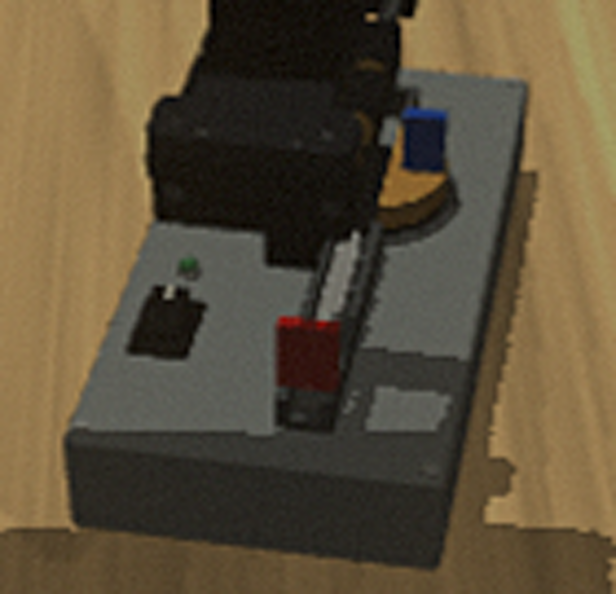

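>>> carry_out(plan=[{"fingers": 1, "dx": 0, "dy": 0, "dz": 0.9, "rx": 0, "ry": 0, "rz": 0}, {"fingers": 1, "dx": 0, "dy": 0, "dz": 0.9, "rx": 0, "ry": 0, "rz": 0}, {"fingers": 1, "dx": 0, "dy": 0, "dz": 0.9, "rx": 0, "ry": 0, "rz": 0}, {"fingers": 1, "dx": 0, "dy": 0, "dz": 0, "rx": 0, "ry": 0, "rz": 0}])

```text
time_s: 8.75
tool_pos: [0.4838, -0.0588, 0.0916]
tool_rot: [-179.9, -0.3, 167.6]
force: [-0.4, -0.2, 0.3]
grip_width: 0.0001
```

>>> carry_out(plan=[{"fingers": 1, "dx": 0, "dy": 0.3, "dz": 0, "rx": 0, "ry": 0, "rz": 0}, {"fingers": 1, "dx": 0, "dy": 0.3, "dz": 0, "rx": 0, "ry": 0, "rz": 0}, {"fingers": 1, "dx": 0, "dy": 0.3, "dz": 0, "rx": 0, "ry": 0, "rz": 0}, {"fingers": 1, "dx": 0, "dy": 0, "dz": 0, "rx": 0, "ry": 0, "rz": 0}])

```text
time_s: 9.25
tool_pos: [0.4919, -0.0327, 0.0941]
tool_rot: [180.0, 0.1, 167.6]
force: [-0.6, 0.2, 0.1]
grip_width: 0.0004
```

```bash
python3 snap.py 9;python3 - <<'E'
from go import *
delta(20,-20,.092,90)
E
```

```text
t 9.35 box mm [[  20.52145757 -150.15353637   93.67287706]] bearing 90.17950337567632 rot [1.79977586e+02 3.31328850e-03 1.67551072e+02] F [0.32812113 0.00768461 0.1411723 ] grip 0.0006105924460300547 q7 80.6494146894756
need tool units dx,dy,dz [0.10194896 5.50732857 0.12457781] rz 6.9779503375676315
t 9.35 box mm [[  20.52145757 -150.15353637   93.67287706]] bearing 90.17950337567632 rot [1.79977586e+02 3.31328850e-03 1.67551072e+02] F [0.32812113 0.00768461 0.1411723 ] grip 0.0006105924460300547 q7 80.6494146894756
need tool units dx,dy,dz [3.79313661e-03 4.33846223e+00 5.74595580e-02] rz 0.01795033756763189
```

View pics/wrist9.png

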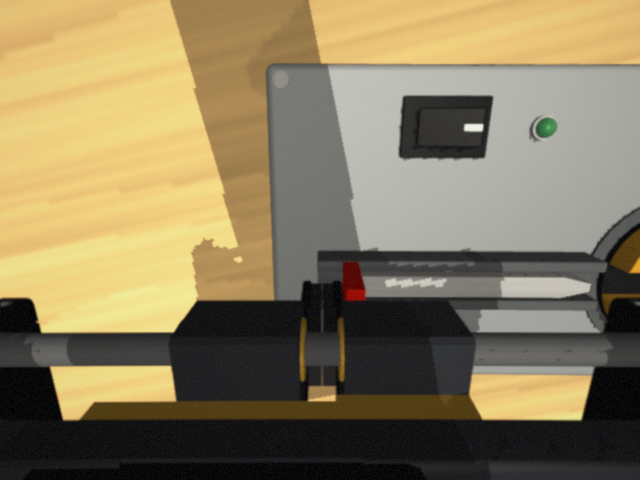

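View pics/side9.png

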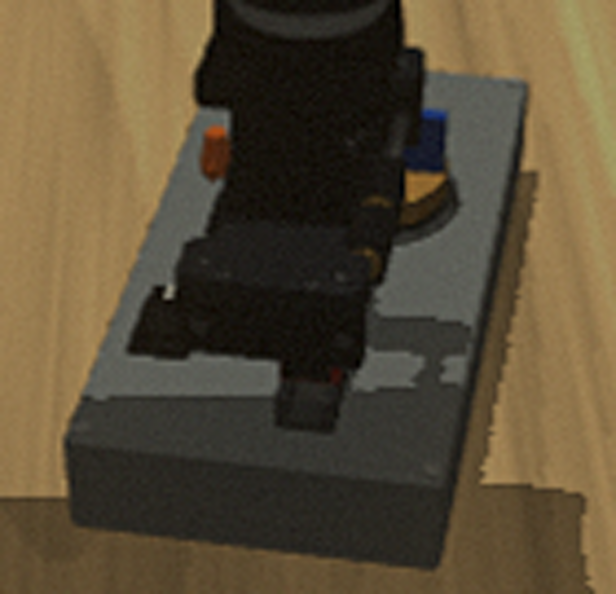

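>>> carry_out(plan=[{"fingers": 1, "dx": 0, "dy": 0.2, "dz": 0, "rx": 0, "ry": 0, "rz": 0}, {"fingers": 1, "dx": 0, "dy": 0.2, "dz": 0, "rx": 0, "ry": 0, "rz": 0}, {"fingers": 1, "dx": 0, "dy": 0.2, "dz": 0, "rx": 0, "ry": 0, "rz": 0}, {"fingers": 1, "dx": 0, "dy": 0.2, "dz": 0, "rx": 0, "ry": 0, "rz": 0}, {"fingers": 1, "dx": 0, "dy": 0.2, "dz": 0, "rx": 0, "ry": 0, "rz": 0}])

```text
time_s: 9.98
tool_pos: [0.4979, -0.0041, 0.0936]
tool_rot: [-180.0, 0.0, 167.5]
force: [-0.7, -2.3, 1.7]
grip_width: 0.0005
```

```bash
python3 snap.py 10;python3 - <<'E'
from go import *
delta(20,-20,.092,90)
E
```

```text
t 10.075 box mm [[  20.47503767 -119.11065427   93.52143025]] bearing 90.2316546498602 rot [1.79947717e+02 1.05001673e-02 1.67603215e+02] F [-0.31378624  0.04750058  0.03619151] grip 0.0002918145871085826 q7 77.33538584378095
need tool units dx,dy,dz [0.09958745 4.47259788 0.12144407] rz 6.983165464986021
t 10.075 box mm [[  20.47503767 -119.11065427   93.52143025]] bearing 90.2316546498602 rot [1.79947717e+02 1.05001673e-02 1.67603215e+02] F [-0.31378624  0.04750058  0.03619151] grip 0.0002918145871085826 q7 77.33538584378095
need tool units dx,dy,dz [2.48707947e-03 3.30367784e+00 5.37285285e-02] rz 0.02316546498602179
```

View pics/wrist10.png

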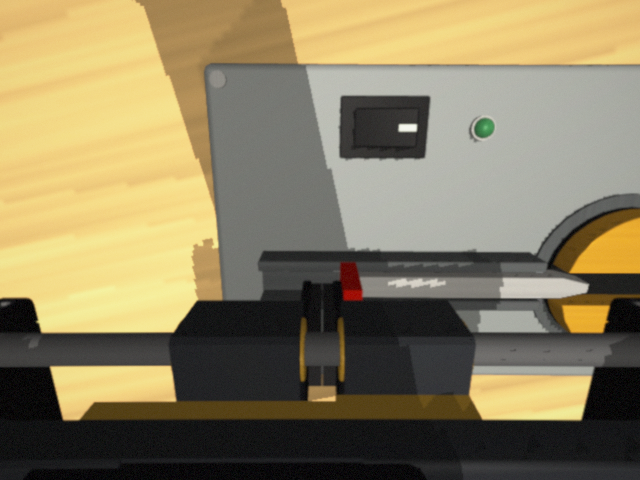

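>>> carry_out(plan=[{"fingers": 1, "dx": 0, "dy": 0.3, "dz": 0, "rx": 0, "ry": 0, "rz": 0}, {"fingers": 1, "dx": 0, "dy": 0.3, "dz": 0, "rx": 0, "ry": 0, "rz": 0}, {"fingers": 1, "dx": 0, "dy": 0.3, "dz": 0, "rx": 0, "ry": 0, "rz": 0}, {"fingers": 1, "dx": 0, "dy": 0.3, "dz": 0, "rx": 0, "ry": 0, "rz": 0}, {"fingers": 1, "dx": 0, "dy": 0.3, "dz": 0, "rx": 0, "ry": 0, "rz": 0}])

```text
time_s: 10.7
tool_pos: [0.5077, 0.04, 0.0936]
tool_rot: [-180.0, 0.0, 167.5]
force: [0.8, -2.7, -0.7]
grip_width: 0.0005
```

>>> carry_out(plan=[{"fingers": 1, "dx": 0, "dy": 0.3, "dz": 0, "rx": 0, "ry": 0, "rz": 0}, {"fingers": 1, "dx": 0, "dy": 0.3, "dz": 0, "rx": 0, "ry": 0, "rz": 0}, {"fingers": 1, "dx": 0, "dy": 0.3, "dz": 0, "rx": 0, "ry": 0, "rz": 0}, {"fingers": 1, "dx": 0, "dy": 0.2, "dz": 0, "rx": 0, "ry": 0, "rz": 0}, {"fingers": 1, "dx": 0, "dy": 0, "dz": 0, "rx": 0, "ry": 0, "rz": 0}])

```text
time_s: 11.32
tool_pos: [0.5144, 0.073, 0.0935]
tool_rot: [179.9, -0.0, 167.6]
force: [-1.1, -0.3, -0.0]
grip_width: 0.0004
```

```bash
python3 snap.py 11;python3 - <<'E'
from go import *
delta(20,-20,.092,90)
E
```

```text
t 11.425 box mm [[ 19.70966393 -41.79329931  93.518781  ]] bearing 90.18910008961109 rot [ 1.79953777e+02 -5.17225786e-02  1.67560712e+02] F [ 0.29459666 -0.19746108 -0.70606451] grip 0.0003851426226031242 q7 69.430000583033
need tool units dx,dy,dz [0.08577348 1.8952211  0.11889918] rz 6.978910008961108
t 11.425 box mm [[ 19.70966393 -41.79329931  93.518781  ]] bearing 90.18910008961109 rot [ 1.79953777e+02 -5.17225786e-02  1.67560712e+02] F [ 0.29459666 -0.19746108 -0.70606451] grip 0.0003851426226031242 q7 69.430000583033
need tool units dx,dy,dz [-0.01212161  0.72636633  0.05120112] rz 0.018910008961108817
```

View pics/wrist11.png

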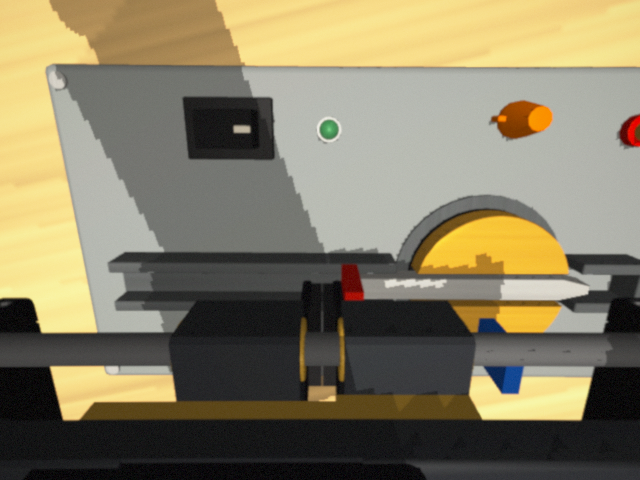

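>>> carry_out(plan=[{"fingers": 1, "dx": 0, "dy": 0.3, "dz": 0, "rx": 0, "ry": 0, "rz": 0}, {"fingers": 1, "dx": 0, "dy": 0.3, "dz": 0, "rx": 0, "ry": 0, "rz": 0}, {"fingers": 1, "dx": 0, "dy": 0.1, "dz": 0, "rx": 0, "ry": 0, "rz": 0}])

```text
time_s: 11.8
tool_pos: [0.5191, 0.0931, 0.0935]
tool_rot: [180.0, -0.0, 167.6]
force: [-0.4, -1.5, 1.0]
grip_width: 0.0004
```

>>> carry_out(plan=[{"fingers": 1, "dx": 0, "dy": 0.06, "dz": 0, "rx": 0, "ry": 0, "rz": 0}, {"fingers": 1, "dx": 0, "dy": 0.05, "dz": 0, "rx": 0, "ry": 0, "rz": 0}])

```text
time_s: 12.05
tool_pos: [0.5196, 0.0954, 0.0935]
tool_rot: [-180.0, -0.0, 167.5]
force: [-0.5, -2.2, 0.5]
grip_width: 0.0003
```

>>> carry_out(plan=[{"fingers": 1, "dx": 0, "dy": 0.05, "dz": 0, "rx": 0, "ry": 0, "rz": 0}, {"fingers": 1, "dx": 0, "dy": 0.05, "dz": 0, "rx": 0, "ry": 0, "rz": 0}])

```text
time_s: 12.3
tool_pos: [0.5198, 0.0961, 0.0935]
tool_rot: [-179.8, -0.1, 167.5]
force: [-4.6, -8.2, 3.8]
grip_width: 0.0001
```

>>> carry_out(plan=[{"fingers": 1, "dx": 0, "dy": 0.05, "dz": 0, "rx": 0, "ry": 0, "rz": 0}, {"fingers": 1, "dx": 0, "dy": 0, "dz": 0, "rx": 0, "ry": 0, "rz": 0}])

```text
time_s: 12.55
tool_pos: [0.5198, 0.0961, 0.0935]
tool_rot: [-179.7, -0.1, 167.4]
force: [-4.7, -8.8, 5.2]
grip_width: 0.0005
```

>>> carry_out(plan=[{"fingers": 1, "dx": 0, "dy": 0.1, "dz": 0, "rx": 0, "ry": 0, "rz": 0}, {"fingers": 1, "dx": 0, "dy": 0, "dz": 0, "rx": 0, "ry": 0, "rz": 0}])

```text
time_s: 12.8
tool_pos: [0.5198, 0.0961, 0.0934]
tool_rot: [-179.5, -0.2, 167.3]
force: [-7.3, -14.2, 8.1]
grip_width: 0.0004
```

```bash
python3 snap.py 12
```

```text
t 12.9 box mm [[ 19.97961846 -17.46461962  93.4557738 ]] bearing 89.93999690657138 rot [-179.50736746   -0.18116801  167.31000931] F [ -7.34190796 -14.85552344   8.03894297] grip 0.000509193031370035 q7 66.45121180378507
need tool units dx,dy,dz [0.10193408 1.08491043 0.10619127] rz 6.953999690657139
```

View pics/wrist12.png

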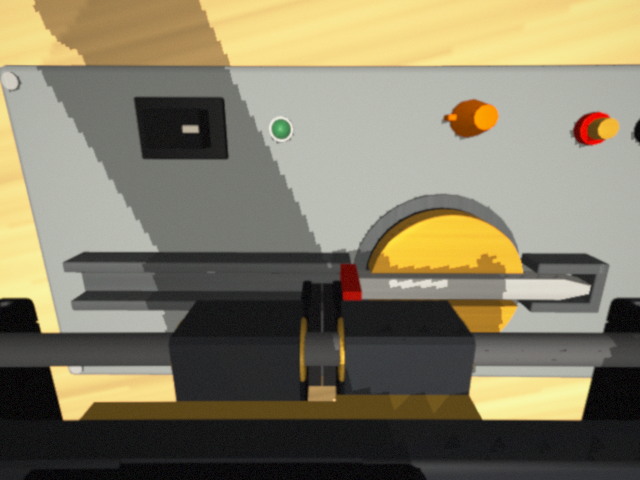

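Hard stop reached (no motion as force rose to about 17 N), TCP at y ≈ -17.5 mm against -19 expected. Now I back off and lift.

>>> carry_out(plan=[{"fingers": 1, "dx": 0, "dy": -0.4, "dz": 0, "rx": 0, "ry": 0, "rz": 0}, {"fingers": 1, "dx": 0, "dy": -0.6, "dz": 0, "rx": 0, "ry": 0, "rz": 0}, {"fingers": 1, "dx": 0, "dy": -0.3, "dz": -0.9, "rx": 0, "ry": 0, "rz": 0}, {"fingers": 1, "dx": 0, "dy": 0, "dz": -1, "rx": 0, "ry": 0, "rz": 0}, {"fingers": 1, "dx": 0, "dy": 0, "dz": -1, "rx": 0, "ry": 0, "rz": 0}, {"fingers": 1, "dx": 0.8, "dy": -0.5, "dz": -0.5, "rx": 0, "ry": 0, "rz": 0}, {"fingers": 1, "dx": 0, "dy": 0, "dz": 0, "rx": 0, "ry": 0, "rz": 0}, {"fingers": 1, "dx": 0, "dy": 0, "dz": 0, "rx": 0, "ry": 0, "rz": 0}])

```text
time_s: 13.9
tool_pos: [0.4866, 0.0553, 0.1954]
tool_rot: [179.9, 0.0, 167.5]
force: [0.5, 0.2, 0.7]
grip_width: 0.0002
```

```bash
python3 snap.py 13; python3 - <<'E'
from cell import imaging
import cv2
c=imaging.read_camera("top")["color"][:,:,::-1]; cv2.imwrite("pics/top13.png",c)
E
```

```text
t 14.0 box mm [[ -3.60221332 -64.50575773 194.88264935]] bearing 90.1777712673005 rot [-1.79989016e+02 -2.94140166e-02  1.67549336e+02] F [ 0.04466742  0.84031302 -0.94156288] grip 0.0005668999074760532 q7 67.82958001704162
need tool units dx,dy,dz [-0.69494674  2.65063681  3.49522393] rz 6.977777126730049
```

View pics/wrist13.png

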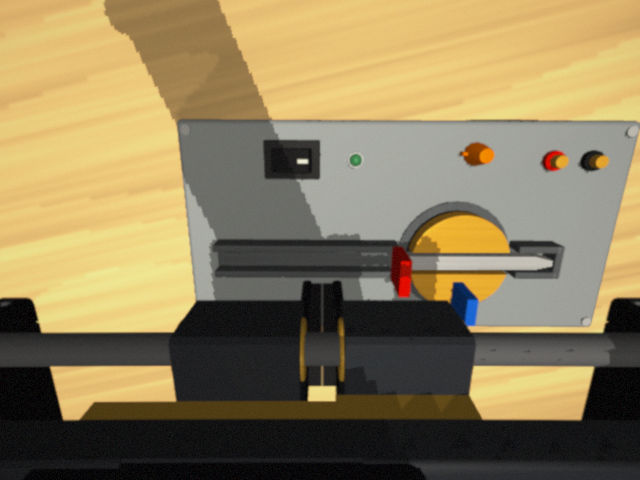

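View pics/top13.png

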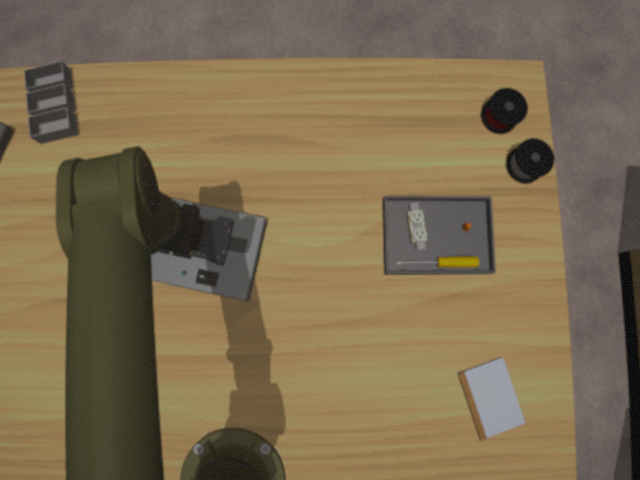

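```bash
python3 - <<'E'
from go import *
o=sensors.get_obs()
g=lambda uv,z:np.round(w2b(wray("wrist13.npz",uv,z,o["tool_pos"],o["tool_rot"]),b)*1e3,1)
print("nose",g([(553,263)],.073),"keeper end",g([(563,244),(560,277)],.078),"posts",g([(560,161),(600,161)],.074),"cap",g([(483,154)],.084))
from cell import ticket
ticket.sign_off()
E
```

```text
nose [[ 22.9 125.8  73. ]] keeper end [[  4.9 127.3  78. ]
 [ 33.2 130.3  78. ]] posts [[-59.6 115.   74. ]
 [-59.6 144.8  74. ]] cap [[-65.5  52.2  84. ]]
the job is handed in; nothing more can be done
```

I turned the disc by its blue vane with the closed fingers, about 70° anticlockwise, until its slot lined up with the bar. I then backed off and pushed the red tab until the bar was against its stop in the keeper. The fingers stayed shut and pushed on one face only, so nothing was pinched. The job was handed in at about 14 s with the arm clear.

**Last checks:**
- **Bar home:** the fingers stopped moving while the push force rose from about 2 N to about 17 N.
- **Tab position:** the fingers ended about 1.5 mm past where I expected.
- **Disc:** in the wrist image the slot matched the guide and keeper to under 1° before I pushed.
- **Loose parts:** the rocker was still off. The receptacle, cap_b and the screwdriver looked unmoved. The cap on the box measured about 4 mm from its first reading along the box. I read it at different heights and viewing angles, and the fingers never came near it.

**Disagreement:** the last image put the bar's nose at y = 126 mm, where 120 mm is fully home. I put that down to reading a small, angled pixel target, and did not resolve it. The two binding posts in the same image came out right.

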